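Put the last finish tin away and shut the chest

TASK

Take the tin that leans in the sloping wooden stand, stand it upright in the open chest on the bare rubber pad, in line with the two tins already there: lower it on, do not drop it. Then shut the chest's lid fully without slamming it. Leave the two other tins standing in their row, and do not push about the other things on the bench.

Things in the scene. Friction and masses are not known exactly. Their poses are not given: they have to be found in the camera images.
- tin: The tin to put away: a plain closed metal can with a paper band, 52 mm diameter, 100 mm tall (straight-sided up to 88 mm, then narrower), 0.2 to 0.45 kg. At the start it leans 35 degrees from vertical in the stand. Its origin is the centre of its underside; z along its axis to its top.
- stand: Fixed wooden stand, base board 150 x 100 mm, frame upright. The tin sits in its trough with its underside centre at (0, 0, 42 mm) in this frame; its top leans to the stand's -x (towards the robot): axis (-0.574, 0, 0.819). Cheeks at both sides (y, to 39 mm off centre) reach 34 mm up the tin, the back rest below it (-x side) 55 mm; above that the tin is bare.
- chest: Fixed open-topped wooden chest, outside 170 (x) by 210 (y) by 116 mm high, walls and floor 7 mm. Origin: centre of its underside; z up; the lid is hinged along its +x (far) rim. Three tin places lie along its y axis at x = 0, y = -62, 0 and +62 mm; two hold tins, in a random choice.
- pad: Bare black rubber pad, a disc of 48 mm diameter flat in the chest's floor at the empty place (its underside at the 7 mm high inner floor, 1 mm thick, it has no effect on contact: the tin comes to rest with its underside at 7 mm). Origin: centre of the underside.
- tin_a: A tin already in the chest, same as the tin to put away. Its origin is the centre of its underside; z along its axis to its top.
- tin_b: The other tin already in the chest, same again. Its origin is the centre of its underside; z along its axis to its top.
- lid (a joint): Angle of the lid in rad: 0 shut, grows as it opens, 1.45 to 1.7 at the start (about upright), at most 1.8. The hinge is stiff: the lid stays at any angle where it is left; moving it takes 2 to 4 N at its free edge.
- lid_hinge (a point): Middle of the hinge line, at (85, 0, 116.5 mm) in the chest's frame. Turns with the lid: x points away from the lid's free edge, y along the hinge, z out of the lid's outer face. The lid is a board 170 mm from hinge to free edge, 210 mm wide, 9 mm thick; its inner face holds this point, its outer face is 9 mm along z.
- lid_handle (a point): Top of the round wooden knob on the lid's outer face, in the middle of its width, 140 mm from the hinge line; this point is 35 mm above the outer face. The knob is under 40 mm wide.
- glue: Bystander: white glue bottle standing, 60 mm diameter, 170 mm tall. Origin: centre of the underside.
- jar: Bystander: glass jar standing, 56 mm diameter, 75 mm tall. Origin: centre of the underside.
- mallet: Bystander: wooden mallet lying, head 70 x 120 x 55 mm at its origin (underside), handle 200 mm along -x.
- offcut: Bystander: dark wood block 130 x 55 x 30 mm. Origin: centre of the underside.
- driver: Bystander: screwdriver lying along x, 200 mm long, under 30 mm high.
- square: Bystander: try square lying flat, stock 22 x 130 x 18 mm at its origin, blade 180 mm along +x.
- brush: Bystander: brush lying along x, 200 mm long, under 30 mm high.
There are look-alikes about, which are no part of the job. What is shaped like the tin_b but blue is not meant.

How it is judged:
By the outcome, as a careful person would: the job done as asked, in the order asked, and still so for the second after the job is handed in, with the robot touching nothing.
It also fails if it takes over 50 s, if anything falls off the work surface, if the arm or the gripper's body presses on something with over 40 N, if the wrist force passes 120 N, or if a joint passes its speed limit or range.

ROBOT

A 7-joint arm with a two-finger parallel gripper is mounted at the origin on the work surface. World frame = base frame: x ahead of the robot, y to its left, z up, the work surface at z = 0. Lengths are in m, angles in rad, forces in N, time in s.
With the tool pointing down it reaches from about 0.425 to 0.975 m from the base axis. Payload 16.7 kg.
Tool frame: the origin (TCP) lies midway between the tips of the shut fingers; the grasp point (between the pads) lies 19 mm behind it; x points along the fingers, z is the direction in which the jaws open and shut, and the axes are right-handed (so a half turn about x gives the same grasp; the last joint's range is limited). The gripper opens to 85 mm and grips with 20 to 120 N. Pads are 22 mm wide; open, the fingers measure 114 mm over their backs; the gripper's body (76 mm by 85 mm) begins 54 mm behind the grasp point. The pads swing forward as they close: fully open they stand 13 mm farther back than shut.
Start: joints at [1.042, 0.426, 0.074, 1.606, -0.034, 1.111, -0.067], TCP at [0.25, -0.627, 0.231] pointing down, gripper open.
Joint ranges: [-2.85, 2.85], [-0.5, 2.14], [-1.23, 1.37], [0.21, 2.46], [-1.02, 4.16], [0.16, 2.05], [-2.73, 2.73]. Speed limits (rad/s): [1.89, 1.89, 2.39, 2.39, 3.01, 3.01, 3.01].

INTERFACE

Orientations are given as a rotation vector (axis times angle).
In Python, from bench import bot gives the robot as it stands.
- The arm moves only by the tool drive_tool, never from a script. Its argument "increments" is a list that holds one entry, the list of rows, each a list of 5 numbers: the opening, from 0 (shut) to 1 (fully open), then the shift along the world's x, y, z in m, then the turn about the world's z in rad. A call has 1 to 20 rows; each row is the pose to reach, as a shift and turn from the pose commanded when the call began; what a row does not reach only later rows make up. A row lasts 1/12 s, in which the tool goes at most 41.7 mm and 7.16 degrees, less where a joint would pass 70% of its speed; a pose out of reach is approached as far as the arm can. A call with a gripper value outside its range is refused whole. The fingers move at their own pace and stop on an object; the grip force is fixed at half the most. Time passes only in rows, so rows that repeat a pose let the fingers close. It gives the time, the measured TCP pose, the force and the opening at its end, in the units of the state.
- bot.state(): the state, without advancing time (a new reading comes with each control period).
- bot.grab_frame(name): name is "side" or "top" or "wrist"; returns a dict with "image" (384x512x3 uint8, red, green, blue), "fx", "fy", "cx", "cy" (pixels), "k1" (the pictures are not rectified: a ray, as slopes to the right and down, at radius r is drawn at 1 + k1 r^2 times it, then the intrinsics apply), "extrinsics" (4x4, takes a point from camera to world coordinates). Camera axes: x right, y up, looking along -z (the intrinsics and any distortion apply to the point x, -y, -z); pixel columns grow to the right and rows downward; lengths in m; the calibration is good to about 2 mm. A picture is of the moment at which its call begins. There is no depth.
- bot.hand_in(): hands the job in, once; it reports no verdict.
Trained networks look in a picture, given as the dict that the camera call returned (one of the last four; its "shot" number tells which), for a name from the list of things; names that differ only in an ending like _2 or _b are one class to them, and where a whole thing is asked for, a point or a joint stands for the part that bears it (a point fixed in the world has none). Each returns a list of dicts, best first, with "confidence" (0 to 1); they miss things now and then, are a little off and sometimes report something else, mostly with a low value. They report only what shows in the picture. A call takes as long as a camera call. They do not tell look-alikes from the thing itself.
- bot.boxes_of(picture, thing): "at" ([column, row] as shares, 0 to 1, of the picture: columns of its width, rows of its height, amid what is visible of it).
The state is a dict: "time_s": time; "q": joint angles; "qd": joint speeds; "tau": joint torques, N m; "eef_pos": TCP position; "ee_rot": TCP orientation; "wrist_force": force on the tool from outside, world axes, zero at the start; "wrist_torque": the same for the moment, N m; "width": finger opening in m.
Only numpy, scipy, OpenCV 4.12 (cv2) and the standard library are available. Lean on these libraries where they do the work, as an engineer would, in place of code of your own. Each camera call takes 0.05 s, during which the arm holds its last target. There are 200 camera calls.

## Working session

There is one attempt and no reset: what is moved stays moved. The work goes in short steps, Python scripts to look and compute and a tool call to move; the robot and the scene stay as the last step left them, time stands still between calls to the robot, and variables do not carry over. Pictures are saved under pics/ and viewed, about 8 in all and at most 12, crops included, and the job is handed in when it is done.

Besides the shell and the picture viewer there is one more tool, called after ">>>" in YAML: its name, and indented under it one key for each argument. drive_tool: Moves the arm, as the interface text tells. Its arguments: {"type":"object","properties":{"increments":{"type":"array","items":{"type":"array","items":{"type":"array","items":{"type":"number"}}}}},"required":["increments"]}

```bash
ls; mkdir -p pics; cat > h.py <<'E'
import numpy as np, cv2
from bench import bot
def ray(p,u,v):
    """pixel -> origin, unit dir in world"""
    x=(u-p["cx"])/p["fx"]; y=(v-p["cy"])/p["fy"]
    xd=np.array([x,y]); s=xd.copy()
    for _ in range(20): s=xd/(1+p["k1"]*(s@s))
    E=np.array(p["extrinsics"]); d=E[:3,:3]@np.array([s[0],-s[1],-1]); return E[:3,3],d/np.linalg.norm(d)
def atz(p,u,v,z):
    o,d=ray(p,u,v); return o+d*(z-o[2])/d[2]
def proj(p,X):
    E=np.array(p["extrinsics"]); c=E[:3,:3].T@(np.asarray(X)-E[:3,3]); s=np.array([c[0],-c[1]])/-c[2]
    s=s*(1+p["k1"]*(s@s)); return np.array([s[0]*p["fx"]+p["cx"],s[1]*p["fy"]+p["cy"]])
def tri(*rays):
    A=0;b=0
    for o,d in rays:
        M=np.eye(3)-np.outer(d,d);A=A+M;b=b+M@o
    X=np.linalg.solve(A,b); return X,[np.linalg.norm((np.eye(3)-np.outer(d,d))@(X-o)) for o,d in rays]
def save(p,n,crop=None,size=None):
    im=p["image"][:,:,::-1]
    if crop: a,b,c,d=crop; im=im[b:d,a:c]
    if size: im=cv2.resize(im,size,interpolation=cv2.INTER_CUBIC)
    cv2.imwrite("pics/"+n,im)
E
cat > a.py <<'E'
from h import *
ims=[]
for n in("top","side"):
    p=bot.grab_frame(n); ims.append(p["image"])
    print(n,p["fx"],p["k1"],np.round(p["extrinsics"],3).tolist())
    for t in("tin","stand","chest","pad","lid","lid_handle","lid_hinge","glue","jar","mallet"):
        try: print(t,[(round(b["at"][0]*512),round(b["at"][1]*384),round(b["confidence"],2)) for b in bot.boxes_of(p,t)][:6])
        except Exception as e: print(t,e)
    save(p,n+"1.png",size=(800,600))
s=bot.state(); print(s["time_s"],s["eef_pos"],s["ee_rot"],s["wrist_force"],s["width"])
E
python3 a.py
```

```text
pics
top 457.10157315846374 -0.16232999936937745 [[0.001, 0.996, -0.089, 0.414], [-1.0, -0.0, -0.009, 0.017], [-0.009, 0.089, 0.996, 1.358], [0.0, 0.0, 0.0, 1.0]]
tin [(144, 170, 0.78), (208, 255, 0.6), (327, 191, 0.58), (225, 195, 0.55), (181, 191, 0.54)]
stand [(311, 189, 0.63)]
chest [(199, 177, 0.83)]
pad [(225, 195, 0.48)]
lid [(201, 149, 0.64)]
lid_handle [(196, 150, 0.7)]
lid_hinge [(198, 151, 0.72)]
glue [(268, 123, 0.92)]
jar [(300, 145, 0.74), (268, 125, 0.4)]
mallet [(347, 133, 0.58)]
side 495.29840292270666 -0.16574317508004457 [[-0.501, 0.616, -0.608, -0.284], [-0.866, -0.363, 0.345, 0.498], [-0.008, 0.699, 0.715, 1.111], [0.0, 0.0, 0.0, 1.0]]
tin [(154, 241, 0.87), (242, 224, 0.82), (260, 276, 0.8), (199, 238, 0.62)]
stand [(320, 199, 0.78), (241, 222, 0.53), (215, 205, 0.45)]
chest [(214, 202, 0.59)]
pad []
lid [(123, 294, 0.72), (200, 172, 0.65)]
lid_handle [(200, 235, 0.68), (206, 172, 0.61)]
lid_hinge [(207, 171, 0.57)]
glue [(249, 168, 0.58), (207, 173, 0.35), (125, 292, 0.26)]
jar [(280, 173, 0.92)]
mallet [(313, 146, 0.94)]
1.1 [ 0.25018956 -0.62685263  0.23128117] [ 0.92521702  1.365307   -0.92505802] [-0.02870902 -0.35035818 -0.41406757] 0.0852619376811495
```

View pics/top1.png

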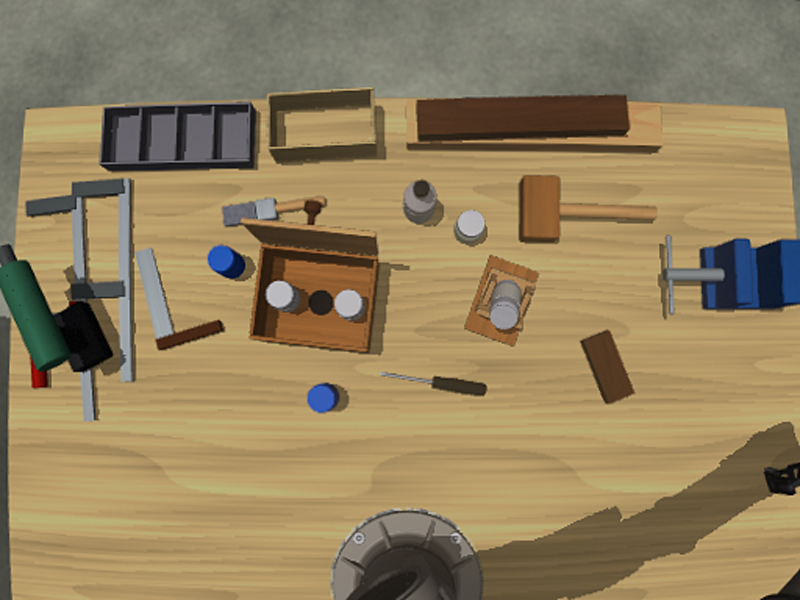

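View pics/side1.png

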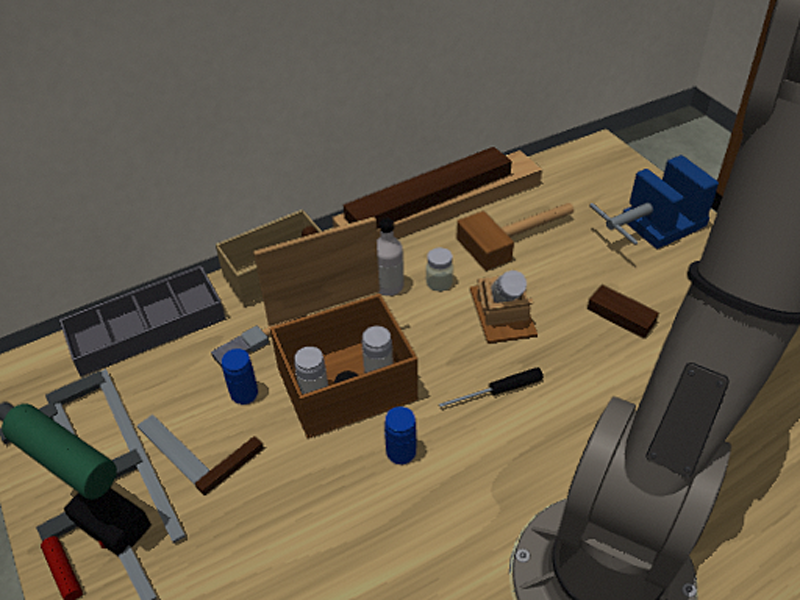

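The top view (800x600 pixels) shows the following:
- **Tin to take:** it leans in the stand at (505,303).
- **Chest:** at (315,300), with tins at (283,294) and (350,303). The bare pad is at (320,302), so the middle place is empty. The lid is about upright along the far rim.
- **Look-alikes:** the blue tins at (226,262) and (323,397) are not meant.

I'll measure roughly now, then refine with the wrist camera.

```bash
cat > b.py <<'E'
from h import *
t=bot.grab_frame("top"); s=bot.grab_frame("side")
k=.64
P=lambda n,uv,z:print(n,np.round(atz(t,uv[0]*k,uv[1]*k,z),3))
for n,uv,z in [("nl",(250,340),.116),("nr",(373,352),.116),("fr",(378,260),.116),("fl",(262,246),.116),("tinL",(281,293),.107),("tinR",(349,303),.107),("pad",(320,302),.008),("blue near",(321,397),.1),("blue far",(222,261),.1),("glue",(421,188),.17),("jar",(470,225),.075),("driver l",(382,373),.01),("driver r",(486,389),.02),
 ("stand a",(490,256),.01),("stand b",(538,272),.01),("stand c",(515,346),.01),("stand d",(465,328),.01),("tintop",(505,318),.13),("lidtopL",(243,222),.285),("lidtopR",(377,234),.285)]: P(n,uv,z)
R=lambda a,b:print(np.round(tri(ray(t,a[0]*k,a[1]*k),ray(s,b[0]*k,b[1]*k)),4) if 0 else tri(ray(t,a[0]*k,a[1]*k),ray(s,b[0]*k,b[1]*k)))
R((505,318),(514,281)); R((281,293),(310,357)); R((349,303),(377,336)); R((243,222),(256,252)); R((377,234),(376,222));R((320,302),(345,378))
E
python3 b.py
```

```text
nl [0.456 0.274 0.116]
nr [0.436 0.058 0.116]
fr [0.597 0.049 0.116]
fl [0.623 0.255 0.116]
tinL [0.54  0.221 0.107]
tinR [0.522 0.101 0.107]
pad [0.533 0.163 0.008]
blue near [0.357 0.15  0.1  ]
blue far [0.599 0.331 0.1  ]
glue [ 0.713 -0.025  0.17 ]
jar [ 0.668 -0.117  0.075]
driver l [0.398 0.044 0.01 ]
driver r [ 0.368 -0.15   0.02 ]
stand a [ 0.621 -0.162  0.01 ]
stand b [ 0.59  -0.254  0.01 ]
stand c [ 0.449 -0.207  0.01 ]
stand d [ 0.483 -0.113  0.01 ]
tintop [ 0.494 -0.171  0.13 ]
lidtopL [0.632 0.253 0.285]
lidtopR [0.612 0.047 0.285]
(array([ 0.49514678, -0.16982631,  0.12721882]), [np.float64(0.0014308255319410643), np.float64(0.001430825531941074)])
(array([0.54062666, 0.22245685, 0.10170869]), [np.float64(0.0002447941687007632), np.float64(0.00024479416870081547)])
(array([0.52275162, 0.10126933, 0.10420265]), [np.float64(0.0005735157362110739), np.float64(0.0005735157362110286)])
(array([0.63249827, 0.25427652, 0.28629175]), [np.float64(0.0012803671901398595), np.float64(0.0012803671901397615)])
(array([0.61466606, 0.04707971, 0.27281635]), [np.float64(7.537295104437617e-05), np.float64(7.537295104438465e-05)])
(array([0.53317013, 0.16354231, 0.01497007]), [np.float64(0.002082768495072666), np.float64(0.0020827684950726435)])
```

```bash
python3 -c "
from h import *
from scipy.spatial.transform import Rotation as R
s=bot.state();M=R.from_rotvec(s['ee_rot']).as_matrix();print(M.round(3));print(s['q'])"
```

```text
[[-0.     0.929  0.371]
 [ 0.     0.371 -0.929]
 [-1.     0.    -0.   ]]
[ 1.0414815   0.42613091  0.07392403  1.6060228  -0.03410727  1.11078861
 -0.06708809]
```

>>> drive_tool:
  increments:
    - [[1, 0, 0.03, 0.06, 0], [1, 0.03, 0.07, 0.1, 0], [1, 0.05, 0.11, 0.1, 0], [1, 0.07, 0.15, 0.1, 0], [1, 0.09, 0.19, 0.1, 0], [1, 0.11, 0.22, 0.1, 0], [1, 0.13, 0.26, 0.1, 0], [1, 0.15, 0.3, 0.1, 0], [1, 0.17, 0.33, 0.1, 0], [1, 0.17, 0.37, 0.1, 0], [1, 0.17, 0.41, 0.1, 0], [1, 0.17, 0.455, 0.1, 0], [1, 0.17, 0.455, 0.1, 0], [1, 0.17, 0.455, 0.1, 0]]

```text
time_s: 2.37
eef_pos: [0.4209, -0.1655, 0.3319]
ee_rot: [0.92, 1.367, -0.919]
wrist_force: [1.0, -1.3, -0.1]
width: 0.0853
```

```bash
python3 -c "
from h import *
p=bot.grab_frame('wrist');save(p,'w1.png');print(np.round(p['extrinsics'],3).tolist(),p['fx'],p['k1'])
for t in('tin','stand'): print(t,bot.boxes_of(p,t))
import pickle;pickle.dump(p,open('w1.pkl','wb'))"
```

```text
[[0.377, 0.894, 0.242, 0.481], [-0.926, 0.364, 0.099, -0.141], [0.0, -0.261, 0.965, 0.474], [0.0, 0.0, 0.0, 1.0]] 338.5416996107979 -0.018859856139866345
tin [{'at': [0.5781, 0.1984], 'confidence': 0.77}, {'at': [0.0303, 0.2815], 'confidence': 0.55}]
stand [{'at': [0.5756, 0.1357], 'confidence': 0.83}]
```

View pics/w1.png

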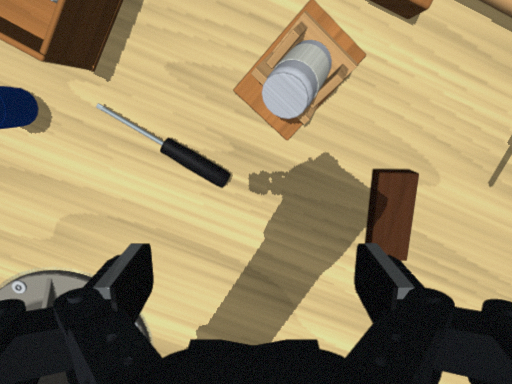

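The wrist view shows the tin in the stand, with its cap centre at about (289,93), and the stand board corners at (313,1), (366,57), (288,139) and (234,90). The screwdriver and offcut are clear of it. I'll turn the jaws across the lean and take a second view.

>>> drive_tool:
  increments:
    - [[1, 0.02, 0, 0, -0.12], [1, 0.03, 0, 0, -0.24], [1, 0.04, 0, 0, -0.36], [1, 0.05, 0, 0, -0.48], [1, 0.06, 0, 0, -0.6], [1, 0.06, 0, 0, -0.71], [1, 0.06, 0, 0, -0.71], [1, 0.06, 0, 0, -0.71]]

```text
time_s: 3.18
eef_pos: [0.48, -0.1729, 0.331]
ee_rot: [1.447, 1.036, -1.447]
wrist_force: [-0.8, -0.6, -0.2]
width: 0.0856
```

```bash
python3 -c "
from h import *
import pickle
w=pickle.load(open('w1.pkl','rb'))
for c in((313,1),(366,57),(288,139),(234,90)): print(atz(w,*c,.012).round(3))
p=bot.grab_frame('wrist');save(p,'w2.png',size=(768,576));print(np.round(p['extrinsics'],3).tolist())
for t in('tin','stand'): print(t,bot.boxes_of(p,t))
pickle.dump(p,open('w2.pkl','wb'))"
```

```text
[ 0.619 -0.164  0.012]
[ 0.586 -0.254  0.012]
[ 0.452 -0.204  0.012]
[ 0.483 -0.112  0.012]
[[-0.322, 0.913, 0.249, 0.541], [-0.947, -0.311, -0.084, -0.194], [0.001, -0.263, 0.965, 0.473], [0.0, 0.0, 0.0, 1.0]]
tin [{'at': [0.4719, 0.3198], 'confidence': 0.83}, {'at': [0.1383, 0.7427], 'confidence': 0.77}, {'at': [0.0379, 0.5214], 'confidence': 0.74}]
stand [{'at': [0.49, 0.2094], 'confidence': 0.6}]
```

View pics/w2.png

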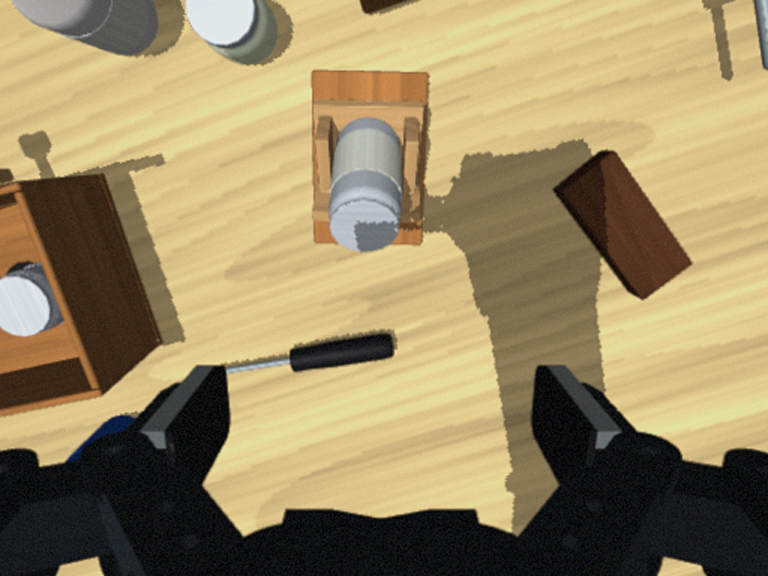

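The jaws are now square with the stand. Its left and right edges run vertical in the image, and the tin's cap is at (365,225).

```bash
cat > c.py <<'E'
from h import *
import pickle
w1=pickle.load(open('w1.pkl','rb'));w2=pickle.load(open('w2.pkl','rb'))
t=bot.grab_frame("top");s=bot.grab_frame("side");k=2/3
print(tri(ray(w1,289,93),ray(w2,365*k,225*k)))
print(tri(ray(w1,289,93),ray(w2,365*k,225*k),ray(t,505*.64,318*.64),ray(s,514*.64,281*.64)))
cs=[atz(w2,u*k,v*k,.012) for u,v in((313,70),(428,73),(423,245),(313,243))]
print(np.round(cs,3),np.mean(cs,0)); d=cs[0]-cs[3]+cs[1]-cs[2];print("stand yaw",np.arctan2(d[1],d[0]))
# project hypothesis: stand centre/yaw -> cap centre
for off in(0,.01,.02):
    y=-.33;ex=np.array([np.cos(y),np.sin(y),0]);b=np.mean(cs,0)*[1,1,0]+ex*off+[0,0,.042];a=-.574*ex+[0,0,.819]
    print(off,b.round(3),(b+.1*a).round(3),proj(w2,b+.1*a)/k,proj(w1,b+.1*a))
E
python3 c.py
```

```text
(array([ 0.49959436, -0.16971668,  0.14121129]), [np.float64(0.0003114169108004547), np.float64(0.00031141691080051944)])
(array([ 0.49747446, -0.17018014,  0.12565406]), [np.float64(0.0032681729669755523), np.float64(0.0013699838428174774), np.float64(0.003230043076965148), np.float64(0.0004604415578875312)])
[[ 0.622 -0.162  0.012]
 [ 0.588 -0.254  0.012]
 [ 0.448 -0.205  0.012]
 [ 0.483 -0.11   0.012]] [ 0.53514025 -0.18258886  0.012     ]
stand yaw -0.34858318433706764
0 [ 0.535 -0.183  0.042] [ 0.481 -0.164  0.124] [366.38120253 249.24961889] [274.68700144 109.31584613]
0.01 [ 0.545 -0.186  0.042] [ 0.49  -0.167  0.124] [366.30611992 235.05599037] [281.36587916 101.59516859]
0.02 [ 0.554 -0.189  0.042] [ 0.5   -0.17   0.124] [366.23034123 220.65390795] [288.1178404   93.79205605]
```

>>> drive_tool:
  increments:
    - [[1, 0.033, -0.002, -0.04, 0], [1, 0.033, -0.002, -0.08, 0], [1, 0.033, -0.002, -0.12, 0], [1, 0.033, -0.002, -0.15, 0], [1, 0.033, -0.002, -0.18, 0], [1, 0.033, -0.002, -0.2, 0], [1, 0.033, -0.002, -0.22, 0], [1, 0.033, -0.002, -0.235, 0], [1, 0.033, -0.002, -0.245, 0], [1, 0.033, -0.002, -0.25, 0], [1, 0.033, -0.002, -0.254, 0], [1, 0.033, -0.002, -0.254, 0]]

```text
time_s: 4.43
eef_pos: [0.5133, -0.1739, 0.0772]
ee_rot: [1.448, 1.035, -1.448]
wrist_force: [-0.2, -0.6, -0.8]
width: 0.0857
```

```bash
python3 -c "
from h import *
p=bot.grab_frame('wrist');save(p,'w3.png')"
```

```text
(no output)
```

View pics/w3.png

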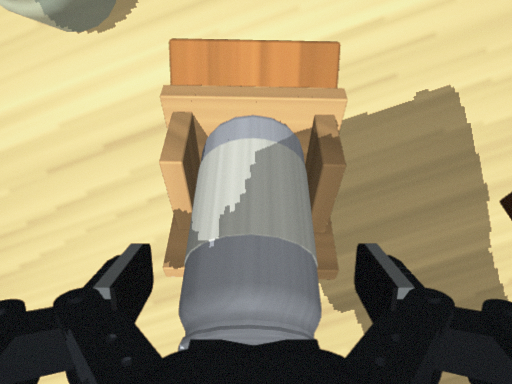

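The tin sits centred between the open fingers, with its edges at columns 183 to 320 and the finger tips at 150 and 357. Nothing is touching, so I'll close and lift along the tin's axis.

>>> drive_tool:
  increments:
    - [[0, 0, 0, 0, 0], [0, 0, 0, 0, 0], [0, 0, 0, 0, 0], [0, 0, 0, 0, 0], [0, 0, 0, 0, 0], [0, 0, 0, 0, 0], [0, 0, 0, 0, 0], [0, 0, 0, 0, 0]]

```text
time_s: 5.15
eef_pos: [0.5136, -0.1739, 0.0782]
ee_rot: [1.449, 1.034, -1.447]
wrist_force: [-2.6, 1.0, 9.6]
width: 0.0508
```

>>> drive_tool:
  increments:
    - [[0, -0.004, 0.001, 0.006, 0], [0, -0.011, 0.004, 0.016, 0], [0, -0.021, 0.007, 0.032, 0], [0, -0.034, 0.011, 0.05, 0], [0, -0.043, 0.015, 0.066, 0], [0, -0.043, 0.015, 0.1, 0], [0, -0.043, 0.015, 0.14, 0], [0, -0.043, 0.015, 0.18, 0], [0, -0.043, 0.015, 0.18, 0]]

```text
time_s: 5.9
eef_pos: [0.4726, -0.1593, 0.2648]
ee_rot: [1.452, 1.026, -1.441]
wrist_force: [1.5, -0.5, -3.4]
width: 0.0511
```

>>> drive_tool:
  increments:
    - [[0, 0, 0, 0, 0.12], [0, 0.005, 0.01, 0, 0.24], [0, 0.01, 0.02, 0, 0.36], [0, 0.015, 0.03, 0, 0.48], [0, 0.02, 0.045, 0, 0.6], [0, 0.025, 0.06, 0, 0.72], [0, 0.03, 0.08, 0, 0.84], [0, 0.032, 0.1, 0, 0.96], [0, 0.032, 0.115, 0, 1.08], [0, 0.032, 0.128, 0, 1.2], [0, 0.032, 0.128, 0, 1.32], [0, 0.032, 0.128, 0, 1.44], [0, 0.032, 0.128, -0.02, 1.56], [0, 0.032, 0.128, -0.06, 1.68], [0, 0.032, 0.128, -0.1, 1.75], [0, 0.032, 0.128, -0.13, 1.75], [0, 0.032, 0.128, -0.16, 1.75], [0, 0.032, 0.128, -0.175, 1.75], [0, 0.032, 0.128, -0.18, 1.75], [0, 0.032, 0.128, -0.18, 1.75]]

```text
time_s: 7.57
eef_pos: [0.5012, -0.0308, 0.0764]
ee_rot: [0.118, 1.57, -0.118]
wrist_force: [-0.3, 0.7, -2.5]
width: 0.0505
```

```bash
python3 -c "
from h import *
p=bot.grab_frame('side');a=cv2.resize(p['image'][120:300,100:340],(480,360))
w=bot.grab_frame('wrist');b=cv2.resize(w['image'],(480,360))
q=bot.grab_frame('top');c=cv2.resize(q['image'][110:270,140:350],(480,366))
cv2.imwrite('pics/m1.png',cv2.resize(np.vstack([np.hstack([a[:,:400],c[:360,:400]])]),(800,360))[:,:,::-1]);print(w['extrinsics'].__class__)"
```

```text
<class 'numpy.ndarray'>
```

View pics/m1.png

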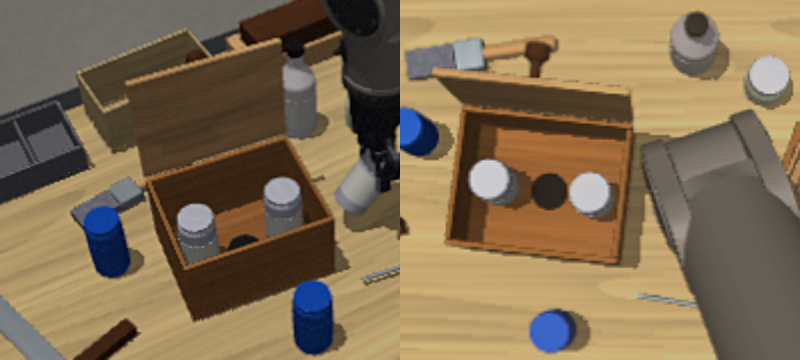

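The tin is held with its underside towards the chest's right wall at (350,195) in the left crop. I'll push it slowly against the outer wall so that it turns upright in the jaws.

>>> drive_tool:
  increments:
    - [[0, 0.001, 0.01, 0, 0], [0, 0.003, 0.02, 0, 0], [0, 0.004, 0.026, 0, 0], [0, 0.005, 0.03, 0, 0], [0, 0.005, 0.034, 0, 0], [0, 0.006, 0.038, 0, 0], [0, 0.006, 0.042, 0, 0], [0, 0.007, 0.046, 0, 0], [0, 0.007, 0.046, 0, 0]]

```text
time_s: 8.47
eef_pos: [0.5078, 0.0058, 0.078]
ee_rot: [0.115, 1.57, -0.133]
wrist_force: [-12.9, -55.2, 31.7]
width: 0.0505
```

>>> drive_tool:
  increments:
    - [[0, 0.0005, 0.004, 0, 0], [0, 0.001, 0.008, 0, 0], [0, 0.0015, 0.011, 0, 0], [0, 0.002, 0.013, 0, 0], [0, 0.002, 0.013, 0, 0]]

```text
time_s: 8.88
eef_pos: [0.5112, 0.0247, 0.0777]
ee_rot: [0.118, 1.568, -0.124]
wrist_force: [-1.6, -20.2, 7.1]
width: 0.0508
```

>>> drive_tool:
  increments:
    - [[0, 0.0005, 0.003, 0, 0], [0, 0.001, 0.005, 0, 0], [0, 0.001, 0.007, 0, 0], [0, 0.001, 0.007, 0, 0]]

```text
time_s: 9.22
eef_pos: [0.5124, 0.0319, 0.0777]
ee_rot: [0.118, 1.567, -0.124]
wrist_force: [0.6, -19.3, 5.6]
width: 0.0506
```

```bash
python3 -c "
from h import *
p=bot.grab_frame('side');a=cv2.resize(p['image'][140:260,200:360],(640,480),interpolation=2)
cv2.imwrite('pics/m2.png',a[:,:,::-1]);print(bot.state()['wrist_force'],bot.state()['wrist_torque'])"
```

```text
[  0.65503982 -18.72345322   5.24965861] [-4.53124145 -0.06411521 -0.06732119]
```

View pics/m2.png

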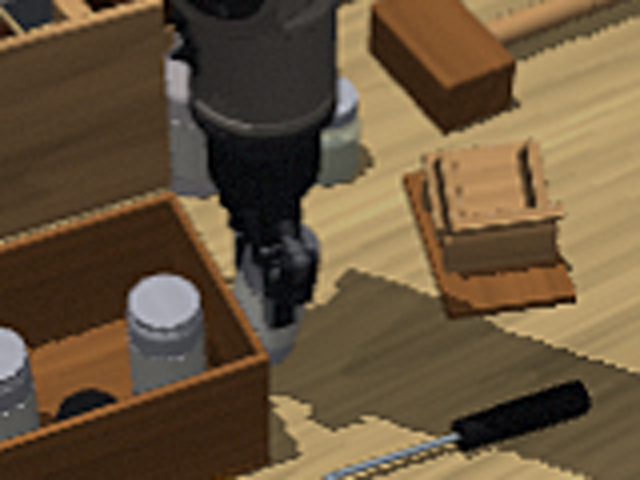

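>>> drive_tool:
  increments:
    - [[0, 0.0003, 0.002, 0, 0], [0, 0.0005, 0.004, 0, 0], [0, 0.0005, 0.004, 0, 0]]

```text
time_s: 9.52
eef_pos: [0.513, 0.0365, 0.0777]
ee_rot: [0.118, 1.567, -0.123]
wrist_force: [0.2, -15.3, 4.8]
width: 0.0506
```

>>> drive_tool:
  increments:
    - [[0, 0.0003, 0.002, 0, 0], [0, 0.0005, 0.003, 0, 0], [0, 0.0005, 0.003, 0, 0]]

```text
time_s: 9.77
eef_pos: [0.5135, 0.0391, 0.0777]
ee_rot: [0.118, 1.567, -0.123]
wrist_force: [-0.1, -18.6, 7.4]
width: 0.0501
```

```bash
python3 -c "
from h import *
w=bot.grab_frame('wrist');save(w,'w4.png')
import pickle;pickle.dump(w,open('w4.pkl','wb'))"
```

```text
(no output)
```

View pics/w4.png

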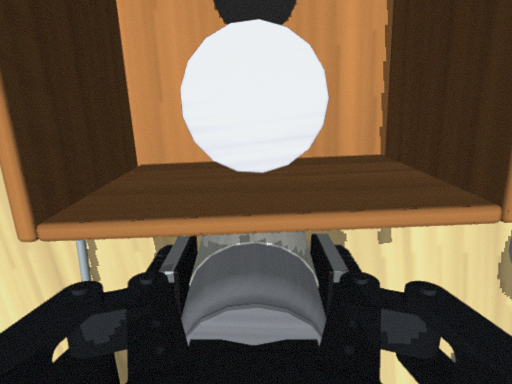

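The wrist view shows the chest's near rim running from (45,237) to (500,218), a slope of about 2.4°. The held tin stands against the wall, with its band edge arc at (255,245) and its shoulder arc at (254,308). I'll estimate its tilt from these arcs.

```bash
cat > d.py <<'E'
from h import *
import pickle
w2=pickle.load(open('w2.pkl','rb'));w4=pickle.load(open('w4.pkl','rb'))
th=np.linspace(0,2*np.pi,181)
def apex(w,b,a,h,r=.026):
    a=a/np.linalg.norm(a); u=np.cross(a,[.3,.9,.1]);u/=np.linalg.norm(u);v=np.cross(a,u)
    q=np.array([proj(w,b+h*a+r*(np.cos(t)*u+np.sin(t)*v)) for t in th]); return q[:,1].min().round(1),q[:,0].min().round(1),q[:,0].max().round(1)
y=-.34;ex=np.array([np.cos(y),np.sin(y),0])
for h in(.055,.06,.065,.07,.075,.088): print('w2',h,apex(w2,np.array([.551,-.188,.042]),-.574*ex+[0,0,.819],h))
# rim line in world, outer edge of near wall
A=atz(w4,45,237,.116);B=atz(w4,500,218,.116);print('rim',A.round(4),B.round(4),np.arctan2((B-A)[1],(B-A)[0]))
print('tinR top centre',atz(w4,255,96,.107))
st=bot.state();tcp=np.array(st['eef_pos']);n=np.array([.11,.994,0])
for tilt in(-10,-5,0,5,10,15,20):
  t=np.radians(tilt);a=-np.sin(t)*n+[0,0,np.cos(t)]
  for d in(0,-.008):
    g=tcp+[0,0,.024]+d*n
    print(tilt,d,[apex(w4,g-.07*a,a,h) for h in(.065,.07,.088)])
E
python3 d.py
```

```text
w2 0.055 (np.float64(103.1), np.float64(221.3), np.float64(267.8))
w2 0.06 (np.float64(105.9), np.float64(221.0), np.float64(267.9))
w2 0.065 (np.float64(108.8), np.float64(220.7), np.float64(268.0))
w2 0.07 (np.float64(111.8), np.float64(220.4), np.float64(268.1))
w2 0.075 (np.float64(114.8), np.float64(220.1), np.float64(268.2))
w2 0.088 (np.float64(122.9), np.float64(219.2), np.float64(268.5))
rim [0.4471 0.0718 0.116 ] [0.5968 0.0554 0.116 ] -0.10901059422728848
tinR top centre [0.52310094 0.10562246 0.107     ]
-10 0 [(np.float64(207.5), np.float64(192.2), np.float64(320.9)), (np.float64(209.3), np.float64(189.8), np.float64(323.4)), (np.float64(217.3), np.float64(179.4), np.float64(334.0))]
-10 -0.008 [(np.float64(226.4), np.float64(194.0), np.float64(320.7)), (np.float64(228.9), np.float64(191.7), np.float64(323.1)), (np.float64(239.9), np.float64(181.8), np.float64(333.4))]
-5 0 [(np.float64(207.5), np.float64(192.0), np.float64(320.9)), (np.float64(210.5), np.float64(189.7), np.float64(323.4)), (np.float64(223.6), np.float64(179.6), np.float64(334.0))]
-5 -0.008 [(np.float64
[... 1316 characters left out ...]
2), np.float64(321.1)), (np.float64(220.8), np.float64(189.3), np.float64(323.5)), (np.float64(255.1), np.float64(181.2), np.float64(333.4))]
15 -0.008 [(np.float64(233.3), np.float64(193.0), np.float64(320.9)), (np.float64(241.9), np.float64(191.2), np.float64(323.2)), (np.float64(278.6), np.float64(183.6), np.float64(332.9))]
20 0 [(np.float64(215.6), np.float64(190.9), np.float64(321.3)), (np.float64(224.8), np.float64(189.1), np.float64(323.6)), (np.float64(264.2), np.float64(181.8), np.float64(333.2))]
20 -0.008 [(np.float64(236.4), np.float64(192.7), np.float64(321.0)), (np.float64(246.2), np.float64(191.1), np.float64(323.3)), (np.float64(287.7), np.float64(184.2), np.float64(332.6))]
```

```bash
cat >> d.py <<'E'
print('----')
n=np.array([.15,.989,0])
def rows(tilt,d,s,hs,dz=.024):
    t=np.radians(tilt);a=-np.sin(t)*n+[0,0,np.cos(t)];g=tcp+[0,0,dz]+d*n
    return [apex(w4,g-s*a,a,h)[0] for h in hs]
for s in(.065,.07,.075): print('w3',s,rows(35,0,s,(.055,.06,.065,.07,.088,.092)))
for tilt in(0,5,10,15,20,25):
  for s in(.06,.065,.07): print(tilt,s,rows(tilt,0,s,(.06,.065,.088)),end=' ')
  print()
E
python3 d.py | sed -n '/----/,$p'
```

```text
----
w3 0.065 [np.float64(215.6), np.float64(227.6), np.float64(240.3), np.float64(253.8), np.float64(309.4), np.float64(323.5)]
w3 0.07 [np.float64(204.2), np.float64(215.6), np.float64(227.6), np.float64(240.3), np.float64(292.7), np.float64(306.0)]
w3 0.075 [np.float64(193.4), np.float64(204.2), np.float64(215.6), np.float64(227.6), np.float64(277.0), np.float64(289.5)]
0 0.06 [np.float64(212.2), np.float64(216.8), np.float64(243.6)] 0 0.065 [np.float64(207.9), np.float64(212.2), np.float64(236.8)] 0 0.07 [np.float64(204.0), np.float64(207.9), np.float64(230.6)] 
5 0.06 [np.float64(214.5), np.float64(220.4), np.float64(255.0)] 5 0.065 [np.float64(209.0), np.float64(214.5), np.float64(246.2)] 5 0.07 [np.float64(203.9), np.float64(209.0), np.float64(238.2)] 
10 0.06 [np.float64(217.3), np.float64(224.6), np.float64(266.8)] 10 0.065 [np.float64(210.6), np.float64(217.3), np.float64(256.2)] 10 0.07 [np.float64(204.3), np.float64(210.6), np.float64(246.4)] 
15 0.06 [np.float64(220.8), np.float64(229.4), np.float64(279.1)] 15 0.065 [np.float64(212.8), np.float64(220.8), np.float64(266.6)] 15 0.07 [np.float64(205.3), np.float64(212.8), np.float64(255.1)] 
20 0.06 [np.float64(224.9), np.float64(234.8), np.float64(291.4)] 20 0.065 [np.float64(215.6), np.float64(224.9), np.float64(277.3)] 20 0.07 [np.float64(207.0), np.float64(215.6), np.float64(264.2)] 
25 0.06 [np.float64(229.5), np.float64(240.7), np.float64(303.7)] 25 0.065 [np.float64(219.0), np.float64(229.5), np.float64(288.1)] 25 0.07 [np.float64(209.2), np.float64(219.0), np.float64(273.6)]
```

```bash
cat >> d.py <<'E'
print('====')
for s in(.06,.065,.07): print('w3',s,rows(35,0,s,(.06,.063,.066,.07,.092,.094,.096)))
for tilt in(0,4,8,12,16,20):
  for s in(.06,.065,.07):
    t=np.radians(tilt);d=.0254-(s*np.sin(t)+.026*np.cos(t)); print(tilt,s,round(d,4),rows(tilt,d,s,(.063,.066,.094)),end=' ')
  print()
E
python3 d.py | sed -n '/====/,$p'; python3 - <<'E'
import cv2,numpy as np
for f in('w3','w4'):
    g=cv2.cvtColor(cv2.imread(f'pics/{f}.png'),cv2.COLOR_BGR2GRAY)[:,248:258].mean(1)
    print(f,[(r,int(g[r])) for r in range(205,350,3)])
E
```

```text
====
w3 0.06 [np.float64(240.3), np.float64(248.3), np.float64(256.6), np.float64(268.1), np.float64(342.3), np.float64(350.1), np.float64(358.2)]
w3 0.065 [np.float64(227.6), np.float64(235.2), np.float64(243.0), np.float64(253.8), np.float64(323.5), np.float64(330.9), np.float64(338.4)]
w3 0.07 [np.float64(215.6), np.float64(222.7), np.float64(230.1), np.float64(240.3), np.float64(306.0), np.float64(312.9), np.float64(319.9)]
0 0.06 -0.0006 [np.float64(216.5), np.float64(219.3), np.float64(254.7)] 0 0.065 -0.0006 [np.float64(212.0), np.float64(214.6), np.float64(247.0)] 0 0.07 -0.0006 [np.float64(207.8), np.float64(210.3), np.float64(239.9)] 
4 0.06 -0.0047 [np.float64(229.7), np.float64(233.5), np.float64(279.5)] 4 0.065 -0.0051 [np.float64(224.7), np.float64(228.2), np.float64(270.6)] 4 0.07 -0.0054 [np.float64(220.1), np.float64(223.4), np.float64(262.5)] 
8 0.06 -0.0087 [np.float64(243.0), np.float64(247.6), np.float64(303.8)] 8 0.065 -0.0094 [np.float64(237.6), np.float64(241.9), np.float64(293.7)] 8 0.07 -0.0101 [np.float64(232.5), np.float64(236.5), np.float64(284.6)] 
12 0.
[... 1124 characters left out ...]
, (319, 123), (322, 129), (325, 104), (328, 107), (331, 131), (334, 132), (337, 127), (340, 134), (343, 127), (346, 17), (349, 15)]
w4 [(205, 58), (208, 57), (211, 57), (214, 65), (217, 114), (220, 127), (223, 136), (226, 132), (229, 128), (232, 103), (235, 131), (238, 130), (241, 129), (244, 87), (247, 81), (250, 81), (253, 82), (256, 83), (259, 82), (262, 81), (265, 81), (268, 82), (271, 83), (274, 89), (277, 95), (280, 99), (283, 103), (286, 106), (289, 106), (292, 107), (295, 99), (298, 91), (301, 85), (304, 89), (307, 101), (310, 134), (313, 133), (316, 129), (319, 128), (322, 132), (325, 137), (328, 128), (331, 131), (334, 126), (337, 126), (340, 129), (343, 129), (346, 15), (349, 13)]
```

The arcs fit a tilt of about 9 to 10°, with the tin slid about 11 mm along the pads. That is safely below its tipping angle of 27°. Rather than push harder, I'll set it down on the clear bench, where it settles flat, and take it again centred.

>>> drive_tool:
  increments:
    - [[0, -0.002, -0.015, 0, 0], [0, -0.004, -0.03, 0, 0], [0, -0.006, -0.045, 0, 0], [0, -0.006, -0.045, -0.01, 0], [0, -0.006, -0.045, -0.02, 0], [0, -0.006, -0.045, -0.025, 0], [0, -0.006, -0.045, -0.028, 0], [0, -0.006, -0.045, -0.028, 0]]

```text
time_s: 10.48
eef_pos: [0.5068, -0.002, 0.0484]
ee_rot: [0.118, 1.569, -0.117]
wrist_force: [-0.9, 0.4, -3.9]
width: 0.0505
```

>>> drive_tool:
  increments:
    - [[0, 0, 0, -0.001, 0], [0, 0, 0, -0.002, 0], [0, 0, 0, -0.003, 0], [0, 0, 0, -0.004, 0]]

```text
time_s: 10.82
eef_pos: [0.5077, -0.0024, 0.046]
ee_rot: [0.119, 1.567, -0.118]
wrist_force: [-7.5, 4.6, 29.1]
width: 0.0502
```

>>> drive_tool:
  increments:
    - [[0, 0, 0, -0.001, 0], [0, 0, 0, -0.002, 0], [0, 0, 0, -0.002, 0]]

```text
time_s: 11.07
eef_pos: [0.5079, -0.0018, 0.0456]
ee_rot: [0.118, 1.566, -0.118]
wrist_force: [-15.6, 5.9, 49.5]
width: 0.0504
```

>>> drive_tool:
  increments:
    - [[0, 0, 0, 0.002, 0], [0, 0, 0, 0.003, 0], [0.62, 0, 0, 0.003, 0], [0.65, 0, 0, 0.003, 0], [0.68, 0, 0, 0.003, 0], [0.72, 0, 0, 0.003, 0], [0.8, 0, 0, 0.003, 0], [1, 0, 0, 0.003, 0], [1, 0, 0, 0.003, 0], [1, 0, 0, 0.003, 0]]

```text
time_s: 11.9
eef_pos: [0.5072, -0.0028, 0.0463]
ee_rot: [0.119, 1.568, -0.119]
wrist_force: [-0.3, 0.4, -0.6]
width: 0.0856
```

>>> drive_tool:
  increments:
    - [[1, 0, 0, 0.04, 0], [1, 0, 0, 0.08, 0], [1, 0, -0.03, 0.12, 0], [1, 0, -0.05, 0.14, 0], [1, 0, -0.05, 0.14, 0], [1, 0, -0.05, 0.14, 0]]

```text
time_s: 12.4
eef_pos: [0.5079, -0.0544, 0.1877]
ee_rot: [0.12, 1.565, -0.121]
wrist_force: [0.1, 0.1, -0.1]
width: 0.0855
```

```bash
python3 -c "
from h import *
import pickle
w=bot.grab_frame('wrist');pickle.dump(w,open('w5.pkl','wb'));print([(np.array(b['at'])*[512,384],b['confidence']) for b in bot.boxes_of(w,'tin')])
s=bot.grab_frame('side');pickle.dump(s,open('s5.pkl','wb'));print([(np.array(b['at'])*[512,384],b['confidence']) for b in bot.boxes_of(s,'tin')])
a=cv2.resize(w['image'],(480,360));b=cv2.resize(s['image'][160:260,200:306],(320,300))
b=cv2.copyMakeBorder(b,0,60,0,0,0);cv2.imwrite('pics/m5.png',np.hstack([a,b])[:,:,::-1])"
```

```text
[(array([239.8208, 119.3088]), 0.78)]
[(array([244.3776, 223.9104]), 0.96), (array([151.7056, 239.1936]), 0.96), (array([197.376 , 235.5072]), 0.92), (array([257.28  , 274.7904]), 0.87), (array([276.0192, 215.3088]), 0.68), (array([325.3248, 247.1808]), 0.5)]
```

View pics/m5.png

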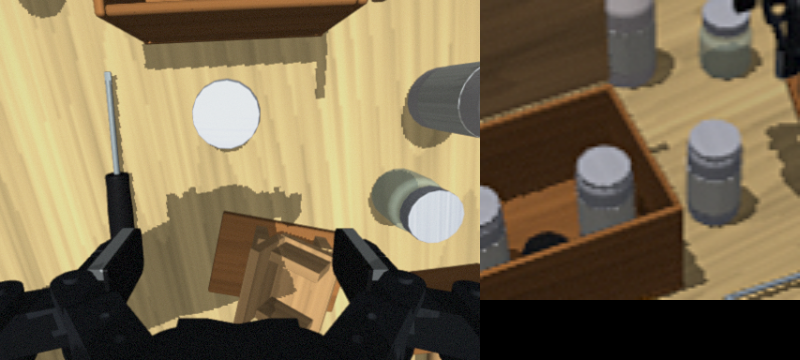

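The tin now stands upright on the bench, with its cap at (226,114) in the left pane, beside the chest's right wall. I'll locate it and refine the chest row.

```bash
cat > e.py <<'E'
from h import *
import pickle
w5=pickle.load(open('w5.pkl','rb'));s5=pickle.load(open('s5.pkl','rb'));w4=pickle.load(open('w4.pkl','rb'))
def cap(p,u,v,r):
    g=p["image"].astype(int); m=((g.min(2)>140)&(g.max(2)-g.min(2)<40)).astype(np.uint8)
    m[:max(0,v-r)]=0;m[v+r:]=0;m[:,:max(0,u-r)]=0;m[:,u+r:]=0
    n,l,st,c=cv2.connectedComponentsWithStats(m);i=1+st[1:,4].argmax();k=cv2.findContours((l==i).astype(np.uint8),0,1)[0][0]
    e=cv2.fitEllipse(cv2.convexHull(k));return e
def go():
    e=cap(w5,241,122,45);print('w5',e,atz(w5,*e[0],.1))
    e4=cap(w4,255,96,85);print('w4 tinR',e4,atz(w4,*e4[0],.107))
    t=bot.grab_frame('top');k=.64
    for n,u,v in(('L',281,293),('R',349,303)):
        e=cap(t,int(u*k),int(v*k),14);print('top',n,e,atz(t,*e[0],.107))
    for n,u,v in(('held',276,204),('R',241,216),('L',198,229)):
        e2=cap(s5,u,v,14);print('side',n,e2,atz(s5,*e2[0],.1 if n=='held' else .107))
    # chest rim corners from top, dark disc
    g=t["image"].max(2);sub=g[185:202,197:214];ys,xs=np.where(sub<40);print('pad',atz(t,xs.mean()+197,ys.mean()+185,.008),len(xs))
if __name__=="__main__": go()
E
python3 e.py
```

```text
w5 ((240.42581176757812, 121.53496551513672), (71.51472473144531, 73.64753723144531), 166.70826721191406) [ 0.5063014  -0.00168676  0.1       ]
w4 tinR ((253.92855834960938, 95.70941925048828), (148.1107635498047, 153.1682891845703), 1.0605783462524414) [0.52277455 0.10576405 0.107     ]
top L ((178.41795349121094, 187.61749267578125), (16.509347915649414, 16.919963836669922), 25.89933204650879) [0.53969669 0.22534604 0.107     ]
top R ((222.26028442382812, 193.60922241210938), (16.76194953918457, 17.813133239746094), 70.196044921875) [0.52305456 0.10363441 0.107     ]
side held ((277.1832275390625, 205.49465942382812), (12.415105819702148, 16.52871322631836), 91.01367950439453) [ 0.50711365 -0.00297229  0.1       ]
side R ((240.65672302246094, 214.82713317871094), (12.449012756347656, 16.218534469604492), 83.39537811279297) [0.52240279 0.10391782 0.107     ]
side L ((197.20008850097656, 228.27845764160156), (13.233209609985352, 17.11829376220703), 83.20841979980469) [0.53871645 0.22656672 0.107     ]
pad [0.535741   0.16731909 0.008     ] 40
```

>>> drive_tool:
  increments:
    - [[1, -0.001, 0.025, 0, 0], [1, -0.001, 0.051, 0, 0], [1, -0.001, 0.052, -0.02, 0], [1, -0.001, 0.052, -0.055, 0], [1, -0.001, 0.052, -0.09, 0], [1, -0.001, 0.052, -0.115, 0], [1, -0.001, 0.052, -0.13, 0], [1, -0.001, 0.052, -0.138, 0], [1, -0.001, 0.052, -0.138, 0], [0, -0.001, 0.052, -0.138, 0], [0, -0.001, 0.052, -0.138, 0], [0, -0.001, 0.052, -0.138, 0], [0, -0.001, 0.052, -0.138, 0], [0, -0.001, 0.052, -0.138, 0], [0, -0.001, 0.052, -0.138, 0], [0, -0.001, 0.052, -0.138, 0], [0, -0.001, 0.052, -0.138, 0]]

```text
time_s: 14.07
eef_pos: [0.5071, -0.0008, 0.0497]
ee_rot: [0.119, 1.565, -0.119]
wrist_force: [-1.6, 0.9, 9.5]
width: 0.0507
```

>>> drive_tool:
  increments:
    - [[0, 0, 0, 0.01, 0], [0, 0, 0, 0.03, 0], [0, 0, 0, 0.06, 0], [0, 0, 0, 0.1, 0], [0, 0, 0, 0.14, 0], [0, 0, 0, 0.175, 0], [0, 0, 0, 0.19, 0], [0, 0.003, 0.03, 0.19, 0.01], [0, 0.007, 0.065, 0.19, 0.02], [0, 0.012, 0.1, 0.19, 0.02], [0, 0.018, 0.13, 0.19, 0.02], [0, 0.022, 0.15, 0.19, 0.02], [0, 0.025, 0.163, 0.19, 0.02], [0, 0.025, 0.167, 0.19, 0.02], [0, 0.025, 0.167, 0.19, 0.02]]

```text
time_s: 15.32
eef_pos: [0.5307, 0.1671, 0.2389]
ee_rot: [0.102, 1.568, -0.101]
wrist_force: [0.2, -0.4, -2.9]
width: 0.0508
```

```bash
python3 -c "
from h import *
import pickle
from scipy.spatial.transform import Rotation as R
st=bot.state();M=R.from_rotvec(st['ee_rot']).as_matrix();print(st['eef_pos'],M[:,0],np.arctan2(M[1,2],M[0,2]),st['wrist_force'])
w=bot.grab_frame('wrist');pickle.dump(w,open('w6.pkl','wb'))
t=bot.grab_frame('side');pickle.dump(t,open('s6.pkl','wb'))
a=cv2.resize(w['image'],(400,300));b=cv2.resize(t['image'][130:260,160:333],(400,300))
cv2.imwrite('pics/m6.png',np.hstack([a,b])[:,:,::-1])"
```

```text
[0.53074603 0.16710448 0.2389243 ] [ 9.20995285e-05  3.67246785e-04 -9.99999928e-01] -0.1291995730979732 [ 0.20689133 -0.4303255  -2.85093186]
```

View pics/m6.png

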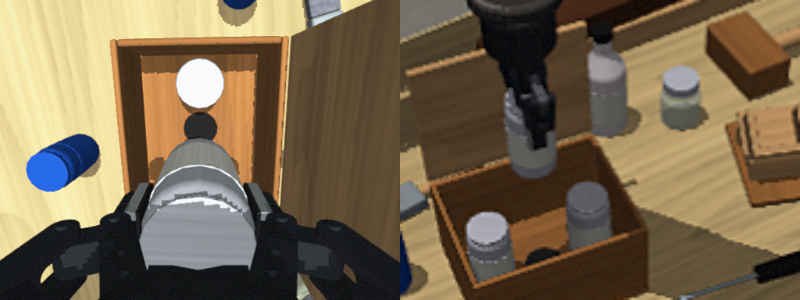

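```bash
python3 -c "
from h import *
import pickle
s=pickle.load(open('s6.pkl','rb'))
def c(x,y,z): u=proj(s,[x,y,z]); return ((u-[160,130])*[400/173,300/130]+[400,0]).round(0)
E=np.array([.866*.0-.5*.026,-.866*.026])*-1
for z in(.2,.25,.29): print('held L/R edges',c(.531+E[0],.166+E[1],z),c(.531-E[0],.166-E[1],z))
for z in(.107,.06): print('neigh L',c(.539+E[0],.226+E[1],z))"
```

```text
held L/R edges [507. 156.] [554. 156.]
held L/R edges [503. 124.] [551. 124.]
held L/R edges [499.  97.] [549.  96.]
neigh L [464. 226.]
neigh L [469. 252.]
```

>>> drive_tool:
  increments:
    - [[0, 0, -0.001, -0.03, 0], [0, 0, -0.001, -0.065, 0], [0, 0, -0.001, -0.095, 0], [0, 0, -0.001, -0.12, 0], [0, 0, -0.001, -0.14, 0], [0, 0, -0.001, -0.155, 0], [0, 0, -0.001, -0.165, 0], [0, 0, -0.001, -0.17, 0], [0, 0, -0.001, -0.173, 0], [0, 0, -0.001, -0.173, 0]]

```text
time_s: 16.25
eef_pos: [0.5314, 0.1648, 0.0655]
ee_rot: [0.103, 1.568, -0.103]
wrist_force: [0.6, -0.0, -3.7]
width: 0.0506
```

The held tin's edges match an upright tin to within a few pixels. I'll lower it slowly until it touches.

>>> drive_tool:
  increments:
    - [[0, 0, 0, -0.001, 0], [0, 0, 0, -0.003, 0], [0, 0, 0, -0.005, 0], [0, 0, 0, -0.007, 0], [0, 0, 0, -0.007, 0]]

```text
time_s: 16.67
eef_pos: [0.5311, 0.165, 0.0581]
ee_rot: [0.103, 1.569, -0.103]
wrist_force: [0.1, -0.7, -3.9]
width: 0.0507
```

>>> drive_tool:
  increments:
    - [[0, 0, 0, -0.001, 0], [0, 0, 0, -0.002, 0], [0, 0, 0, -0.002, 0]]

```text
time_s: 16.92
eef_pos: [0.5314, 0.1653, 0.0568]
ee_rot: [0.103, 1.568, -0.103]
wrist_force: [-1.6, -1.0, 5.0]
width: 0.0505
```

>>> drive_tool:
  increments:
    - [[0, 0, 0, -0.001, 0], [0, 0, 0, -0.001, 0], [0.62, 0, 0, 0, 0], [0.64, 0, 0, 0, 0], [0.67, 0, 0, 0, 0], [0.72, 0, 0, 0, 0], [0.85, 0, 0, 0, 0], [1, 0, 0, 0, 0], [1, 0, 0, 0, 0], [1, 0, 0, 0.01, 0], [1, 0, 0, 0.04, 0], [1, 0, 0, 0.08, 0], [1, 0, 0, 0.12, 0], [1, 0, 0, 0.16, 0], [1, 0, 0, 0.2, 0], [1, -0.01, 0, 0.24, 0], [1, -0.02, 0, 0.27, 0], [1, -0.02, 0, 0.27, 0]]

```text
time_s: 18.42
eef_pos: [0.5114, 0.1669, 0.3334]
ee_rot: [0.104, 1.56, -0.1]
wrist_force: [0.7, 1.5, 0.4]
width: 0.0855
```

```bash
python3 -c "
from h import *
import pickle
w=bot.grab_frame('wrist')
t=bot.grab_frame('side');pickle.dump(t,open('s7.pkl','wb'));pickle.dump(w,open('w7.pkl','wb'))
a=cv2.resize(w['image'],(400,300));b=cv2.resize(t['image'][130:260,130:303],(400,300))
cv2.imwrite('pics/m7.png',np.hstack([a,b])[:,:,::-1])
print([(np.array(b['at'])*[512,384],b['confidence']) for b in bot.boxes_of(t,'lid_handle')],[(np.array(b['at'])*[512,384],b['confidence']) for b in bot.boxes_of(w,'tin')])
from e import cap
for n,u,v in(('R',241,216),('M',220,222),('L',198,229)):
        e2=cap(t,u,v,10);print('side',n,e2,atz(t,*e2[0],.107))
"
```

```text
[(array([200.2944, 172.1856]), 0.85)] [(array([267.2128, 154.4064]), 0.96), (array([268.4928, 206.208 ]), 0.96), (array([275.2   , 103.9872]), 0.92), (array([129.8944, 181.7088]), 0.73), (array([310.6816,   8.9856]), 0.61), (array([416.3072, 149.7984]), 0.36)]
side R ((233.92308044433594, 216.38461303710938), (2.0087356567382812, 7.848949432373047), 172.3724365234375) [0.52666818 0.12235758 0.107     ]
side M ((219.6910400390625, 221.22344970703125), (12.795754432678223, 16.803495407104492), 81.77814483642578) [0.53067065 0.16354437 0.107     ]
side L ((197.20008850097656, 228.27845764160156), (13.233209609985352, 17.11829376220703), 83.20841979980469) [0.53871645 0.22656672 0.107     ]
```

View pics/m7.png

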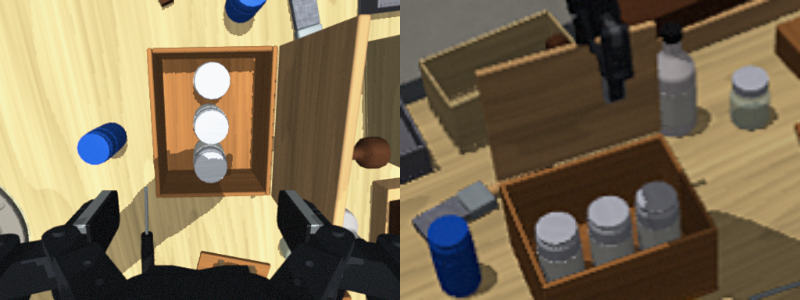

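All three tins stand in line in the chest: (557,230), (608,222) and (657,203) in the right pane. The placed tin's cap measures (0.531, 0.164) against a row midpoint of (0.531, 0.165). The lid is upright behind them, with the knob at (370,150) in the left pane. Next is the lid.

```bash
cat > lid.py <<'E'
from h import *
st=bot.state();print(st['q'].round(2) if hasattr(st['q'],'round') else st['q'],st['eef_pos'])
ex=np.array([.992,-.125]);H=np.array([.6234,.2189])
def tcp(th,r=.125,gap=0): 
    P=np.array([-r*np.cos(th)+(.009+gap)*np.sin(th)+.011,r*np.sin(th)+(.009+gap)*np.cos(th)])
    return np.array([*(H+ex*P[0]),.1165+P[1]])
print('start',H+ex*.07)
for th in np.arange(1.6,-.01,-.1): print(round(th,2),tcp(th).round(4))
E
python3 lid.py
```

```text
[ 0.17  0.18 -0.69  1.76  0.12  1.24 -0.67] [0.5108653  0.16482882 0.32585499]
start [0.69284 0.21015]
1.6 [0.6469 0.2159 0.2412]
1.5 [0.6344 0.2175 0.2418]
1.4 [0.622  0.2191 0.2412]
1.3 [0.6097 0.2206 0.2394]
1.2 [0.5977 0.2221 0.2363]
1.1 [0.586  0.2236 0.232 ]
1.0 [0.5748 0.225  0.2265]
0.9 [0.5642 0.2264 0.22  ]
0.8 [0.5543 0.2276 0.2124]
0.7 [0.5452 0.2288 0.2039]
0.6 [0.537  0.2298 0.1945]
0.5 [0.5298 0.2307 0.1843]
0.4 [0.5236 0.2315 0.1735]
0.3 [0.5185 0.2321 0.162 ]
0.2 [0.5146 0.2326 0.1502]
0.1 [0.5118 0.233  0.1379]
-0.0 [0.5103 0.2332 0.1255]
```

>>> drive_tool:
  increments:
    - [[0, 0, 0, 0.03, -0.12], [0, 0, 0, 0.06, -0.24], [0, 0.01, 0, 0.085, -0.36], [0, 0.03, 0.005, 0.085, -0.48], [0, 0.05, 0.01, 0.085, -0.6], [0, 0.07, 0.015, 0.085, -0.72], [0, 0.09, 0.02, 0.085, -0.84], [0, 0.11, 0.025, 0.085, -0.96], [0, 0.13, 0.03, 0.085, -1.08], [0, 0.15, 0.035, 0.085, -1.2], [0, 0.17, 0.04, 0.085, -1.32], [0, 0.182, 0.045, 0.085, -1.44], [0, 0.182, 0.045, 0.085, -1.57], [0, 0.182, 0.045, 0.06, -1.57], [0, 0.182, 0.045, 0.02, -1.57], [0, 0.182, 0.045, -0.02, -1.57], [0, 0.182, 0.045, -0.06, -1.57], [0, 0.182, 0.045, -0.083, -1.57], [0, 0.182, 0.045, -0.083, -1.57], [0, 0.182, 0.045, -0.083, -1.57]]

```text
time_s: 20.28
eef_pos: [0.6926, 0.2099, 0.2416]
ee_rot: [1.302, 1.147, -1.308]
wrist_force: [0.9, 0.5, 1.1]
width: 0.0002
```

>>> drive_tool:
  increments:
    - [[0, -0.015, 0.002, -0.001, 0], [0, -0.03, 0.004, -0.002, 0], [0, -0.04, 0.005, -0.002, 0], [0, -0.046, 0.006, -0.002, 0], [0, -0.052, 0.007, -0.002, 0], [0, -0.058, 0.0075, -0.001, 0], [0, -0.064, 0.008, -0.002, 0], [0, -0.071, 0.009, -0.002, 0], [0, -0.077, 0.01, -0.003, 0], [0, -0.083, 0.0105, -0.0035, 0], [0, -0.089, 0.011, -0.005, 0], [0, -0.095, 0.012, -0.0065, 0], [0, -0.101, 0.013, -0.009, 0], [0, -0.107, 0.0135, -0.011, 0], [0, -0.112, 0.014, -0.014, 0], [0, -0.118, 0.015, -0.0165, 0], [0, -0.118, 0.015, -0.0165, 0]]

```text
time_s: 21.7
eef_pos: [0.5737, 0.2254, 0.2261]
ee_rot: [1.303, 1.146, -1.305]
wrist_force: [0.1, -0.9, 0.0]
width: 0.0
```

```bash
cat > l2.py <<'E'
from h import *
for n in("side","top"):
    t=bot.grab_frame(n)
    for k in('lid_handle','lid'):print(n,k,[(np.array(b['at'])*[512,384],b['confidence']) for b in bot.boxes_of(t,k)])
    H=np.array([.6153,.1544]);ex=np.array([.992,-.125])
    for th in(1.6,1.2,1.1,1.0,.9,.8,.5,.2,.1,0):
        X,Z=-.14*np.cos(th)+.03*np.sin(th),.14*np.sin(th)+.03*np.cos(th);print(th,proj(t,[*(H+ex*X),.1165+Z]).round(0),end=' ')
    print()
print(bot.state()['wrist_force'],bot.state()['eef_pos'])
E
python3 l2.py
```

```text
side lid_handle [(array([214.1184, 187.008 ]), 0.74)]
side lid [(array([210.176, 185.088]), 0.89)]
1.6 [200. 153.] 1.2 [207. 166.] 1.1 [209. 170.] 1.0 [211. 175.] 0.9 [213. 179.] 0.8 [214. 185.] 0.5 [219. 201.] 0.2 [223. 217.] 0.1 [224. 222.] 0 [225. 226.] 
top lid_handle [(array([216.2176, 172.4928]), 0.93), (array([222.4128, 178.0992]), 0.66)]
top lid [(array([217.2928, 172.1856]), 0.68)]
1.6 [200. 137.] 1.2 [196. 160.] 1.1 [196. 166.] 1.0 [195. 171.] 0.9 [195. 177.] 0.8 [194. 182.] 0.5 [194. 196.] 0.2 [195. 206.] 0.1 [195. 208.] 0 [196. 210.] 
[-0.07556487 -0.14232986  0.75941948] [0.57537997 0.22513589 0.22679704]
```

>>> drive_tool:
  increments:
    - [[0, -0.005, 0.001, -0.003, 0], [0, -0.0105, 0.0015, -0.0065, 0], [0, -0.0155, 0.002, -0.01, 0], [0, -0.0205, 0.0025, -0.014, 0], [0, -0.025, 0.003, -0.018, 0], [0, -0.0295, 0.004, -0.0225, 0], [0, -0.034, 0.0045, -0.027, 0], [0, -0.038, 0.005, -0.032, 0], [0, -0.0415, 0.0055, -0.037, 0], [0, -0.045, 0.006, -0.042, 0], [0, -0.048, 0.006, -0.0475, 0], [0, -0.0515, 0.0065, -0.053, 0], [0, -0.054, 0.007, -0.0585, 0], [0, -0.0565, 0.007, -0.0645, 0], [0, -0.058, 0.007, -0.07, 0], [0, -0.06, 0.0075, -0.0765, 0], [0, -0.0615, 0.008, -0.0825, 0], [0, -0.063, 0.008, -0.0885, 0], [0, -0.063, 0.008, -0.0885, 0]]

```text
time_s: 23.58
eef_pos: [0.5115, 0.2329, 0.1369]
ee_rot: [1.303, 1.145, -1.306]
wrist_force: [0.5, 0.8, 0.4]
width: -0.0001
```

>>> drive_tool:
  increments:
    - [[0, 0, 0, -0.002, 0], [0, 0, 0, -0.005, 0], [0, 0, 0, -0.008, 0], [0, 0, 0, -0.01, 0], [0, 0, 0, -0.012, 0], [0, 0, 0, -0.013, 0], [0, 0, 0, -0.014, 0], [0, 0, 0, -0.014, 0]]

```text
time_s: 24.25
eef_pos: [0.5123, 0.2332, 0.1254]
ee_rot: [1.305, 1.144, -1.304]
wrist_force: [-8.2, -3.1, 19.5]
width: -0.0
```

A contact force of 19.5 N at z = 0.1254 matches the shut lid's outer face at 0.1255. I'll retreat and check.

>>> drive_tool:
  increments:
    - [[0, 0, 0, 0.01, 0], [0, 0, 0, 0.04, 0], [0, 0, 0, 0.08, 0], [0, 0, 0, 0.12, 0], [0, 0, -0.04, 0.16, 0], [0, 0, -0.08, 0.2, 0], [0, 0, -0.12, 0.2, 0], [0, 0, -0.16, 0.2, 0], [0, 0, -0.2, 0.2, 0], [0, 0, -0.24, 0.2, 0], [0, 0, -0.28, 0.2, 0], [0, 0, -0.32, 0.2, 0], [0, 0, -0.34, 0.2, 0], [0, 0, -0.34, 0.2, 0]]

```text
time_s: 25.42
eef_pos: [0.5114, -0.1143, 0.3244]
ee_rot: [1.309, 1.139, -1.311]
wrist_force: [-0.6, -0.3, -0.5]
width: -0.0002
```

```bash
python3 l2.py; python3 -c "
from h import *
t=bot.grab_frame('side');q=bot.grab_frame('top')
a=cv2.resize(t['image'][130:290,110:323],(400,300));b=cv2.resize(q['image'][110:270,120:333],(400,300))
cv2.imwrite('pics/m8.png',np.hstack([a,b])[:,:,::-1])"
```

```text
side lid_handle [(array([219.4944, 216.9984]), 0.92)]
side lid [(array([214.4768, 217.4976]), 0.95)]
1.6 [200. 153.] 1.2 [207. 166.] 1.1 [209. 170.] 1.0 [211. 175.] 0.9 [213. 179.] 0.8 [214. 185.] 0.5 [219. 201.] 0.2 [223. 217.] 0.1 [224. 222.] 0 [225. 226.] 
top lid_handle [(array([198.912 , 188.1984]), 0.87)]
top lid [(array([200.3968, 190.3104]), 0.88)]
1.6 [200. 137.] 1.2 [196. 160.] 1.1 [196. 166.] 1.0 [195. 171.] 0.9 [195. 177.] 0.8 [194. 182.] 0.5 [194. 196.] 0.2 [195. 206.] 0.1 [195. 208.] 0 [196. 210.] 
[-0.23321919 -0.70897721 -0.52009513] [ 0.51235913 -0.10562803  0.32441085]
```

View pics/m8.png

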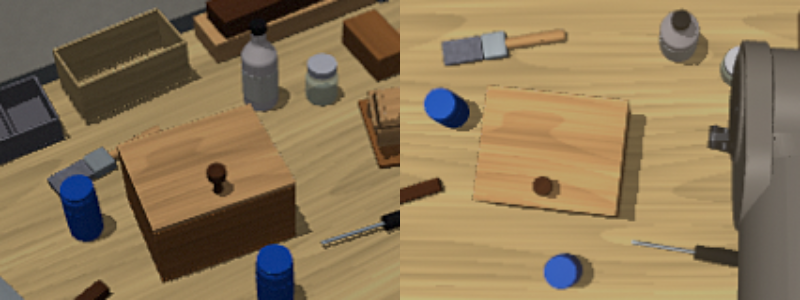

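The lid lies flush on the chest. The knob is at about (225,223) in the side picture and (196,209) in the top picture, against (225,226) and (196,210) predicted for a shut lid. The bystanders in view look unmoved, so I'll hand in.

```bash
python3 -c "
from bench import bot
print(bot.hand_in(),bot.state()['time_s'])"
```

```text
the job is handed in; nothing more can be done
the job is handed in; nothing more can be done
```

The tin stands upright on the pad between the other two tins, and the lid is shut. I handed the job in at about 26 s of robot time; the hand-in gave no verdict.

**How it went:**
- **Straightening the tin:** I gripped it in the stand and pushed its underside against the chest's outer right wall to turn it upright. That brought it only to about 10° of tilt and slid it about 11 mm in the pads.
- **Setting down and regrasping:** I stood it on clear bench, where it settled upright, gripped it again centred, and lowered it into the chest until it touched. I then pressed lightly and released it slowly.
- **Lid:** I swung it down with the closed fingers following its outer face at about 0.1 m/s.

**Last checks:**
- **Tin:** its cap measured (0.531, 0.164) against a row midpoint of (0.531, 0.165). The three tins stood upright in line before the lid was closed; I did not see them after that.
- **Lid:** the fingers met 19.5 N at z = 0.1254 m, and the shut outer face should be at 0.1255 m. The knob was within 3 pixels of its shut position in both views.
- **Forces:** the highest wrist reading was about 64 N, during the push against the wall. I read forces only at the end of each move.
- **Other things:** no bystander was visibly moved, though the arm hid part of the bench in the last pictures.

**Disagreements:**
- **Chest angle:** it read −0.135 rad from the tins and −0.109 rad from the rim; I used about −0.13.
- **Lid handle network:** it reported the middle of the lid instead of the knob, so I checked the knob by eye.

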